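Put the washed things away into the caddy in reverse order

TASK

Move the four washed things (steel cup, glass jar, soap dish and scrub brush) from the steel draining tray into the wooden caddy, one in the middle of each bay, in reverse order: what stands at the left end of the tray goes into the bay at the right end of the caddy, its neighbour into the next bay, and so on to the other end. The soap dish and the brush lie lengthwise along the tray now; turn them so that in their bays they run squarely front to back, parallel to the caddy's dividers. Never tip anything over, and leave everything upright, released and still.

Things in the scene. Friction and masses are not known exactly. Their poses are not given: they have to be found in the camera images.
- cup: open stainless steel drinking cup, round and slightly flared, 88 mm tall, 52 mm across at the foot and 62 mm at the rim; origin at the centre of its underside, z up; 0.11 to 0.2 kg
- jar: empty open glass jar, round, 70 mm tall: body 58 mm across up to 50 mm height, then a neck 46 mm across above 57 mm; origin at the centre of its underside, z up; 0.13 to 0.25 kg
- dish: empty open-topped oblong plastic soap dish, straight walls, 84 mm long (its x), 54 mm wide (its y), 30 mm tall; walls and floor 6 mm thick; origin at the centre of its underside, z up; 0.07 to 0.12 kg. It starts with its length roughly along the tray's row. Either end may point either way.
- brush: oblong scrub brush, bristles down: rigid bristle block 78 x 44 mm, 0 to 22 mm high; plastic back 84 mm long (x), 48 wide (y), 22 to 36 mm high; narrower grip ridge 66 x 34 mm up to 45 mm. Origin: centre of underside, z up; 0.09 to 0.16 kg. Starts with its length roughly along the tray's row; either end may point either way.
- drip_cup: white ribbed ceramic drip tile 98 x 74 x 8 mm lying in the steel tray, the one on which the cup starts; fixed, all four tiles look alike, so it keeps marking the cup's starting place after the cup has gone. Origin at the centre of its underside; its top is 8 mm higher; x across the tray (front to back), y along the tray.
- drip_jar: white ribbed ceramic drip tile 98 x 74 x 8 mm lying in the steel tray, the one on which the jar starts; fixed, all four tiles look alike, so it keeps marking the jar's starting place after the jar has gone. Origin at the centre of its underside; its top is 8 mm higher; x across the tray (front to back), y along the tray.
- drip_dish: white ribbed ceramic drip tile 98 x 74 x 8 mm lying in the steel tray, the one on which the dish starts; fixed, all four tiles look alike, so it keeps marking the dish's starting place after the dish has gone. Origin at the centre of its underside; its top is 8 mm higher; x across the tray (front to back), y along the tray.
- drip_brush: white ribbed ceramic drip tile 98 x 74 x 8 mm lying in the steel tray, the one on which the brush starts; fixed, all four tiles look alike, so it keeps marking the brush's starting place after the brush has gone. Origin at the centre of its underside; its top is 8 mm higher; x across the tray (front to back), y along the tray.
- tray: low fixed steel draining tray, 110 mm deep (x), 410 long (y), rim 14 high; origin: centre of underside; x away from the robot, y to its left. Four drip tiles lie in it in a row at y = +150, +50, -50, -150 mm (x = 0), tops 16 mm above the origin, one washed thing on each, small clothes pegs lying lower between. The tray may be nearer or farther than the caddy.
- caddy: low fixed wooden caddy, 120 mm deep (x), 410 long (y); origin: centre of underside; x away from the robot, y to its left. Rim 18 mm high; three thin dividers along x, 16 mm high, make four bays about 96 mm wide, 110 deep, centred at y = +150, +50, -50, -150 mm (x = 0), floor 8 mm above the origin. Empty at the start.
Not all that is in view belongs to the job. Leave any orange or yellow look-alike of the cup alone. There is more than one size of the brush; the job needs the smaller.

How it is judged (in metres and radians):
At the end, for the whole second after the job is handed in: each thing stands on the floor of the bay mirroring its starting place, within 15 mm of the bay centre along caddy x and y, upright within 0.12 rad; dish and brush lengthwise within 0.25 rad of the caddy's x; all released and at rest (((y of drip_cup in the frame of tray between 0.13 and 0.17 m and y of cup in the frame of caddy between -0.165 and -0.135 m) or (y of drip_cup in the frame of tray between 0.03 and 0.07 m and y of cup in the frame of caddy between -0.065 and -0.035 m) or (y of drip_cup in the frame of tray between -0.07 and -0.03 m and y of cup in the frame of caddy between 0.035 and 0.065 m) or (y of drip_cup in the frame of tray between -0.17 and -0.13 m and y of cup in the frame of caddy between 0.135 and 0.165 m)) and x of cup in the frame of caddy between -0.015 and 0.015 m and z of cup in the frame of caddy between 0.002 and 0.013 m and angle between each of cup, jar, dish, brush's own z axis and vertical below 0.12 rad and linear speed of each of cup, jar, dish, brush below 0.02 m/s and angular speed of each of cup, jar, dish, brush below 0.2 rad/s and not (contact force between cup and the fingers above 0.05 N) and ((y of drip_jar in the frame of tray between 0.13 and 0.17 m and y of jar in the frame of caddy between -0.165 and -0.135 m) or (y of drip_jar in the frame of tray between 0.03 and 0.07 m and y of jar in the frame of caddy between -0.065 and -0.035 m) or (y of drip_jar in the frame of tray between -0.07 and -0.03 m and y of jar in the frame of caddy between 0.035 and 0.065 m) or (y of drip_jar in the frame of tray between -0.17 and -0.13 m and y of jar in the frame of caddy between 0.135 and 0.165 m)) and x of jar in the frame of caddy between -0.015 and 0.015 m and z of jar in the frame of caddy between 0.002 and 0.013 m and not (contact force between jar and the fingers above 0.05 N) and ((y of drip_dish in the frame of tray between 0.13 and 0.17 m and y of dish in the frame of caddy between -0.165 and -0.135 m) or (y of drip_dish in the frame of tray between 0.03 and 0.07 m and y of dish in the frame of caddy between -0.065 and -0.035 m) or (y of drip_dish in the frame of tray between -0.07 and -0.03 m and y of dish in the frame of caddy between 0.035 and 0.065 m) or (y of drip_dish in the frame of tray between -0.17 and -0.13 m and y of dish in the frame of caddy between 0.135 and 0.165 m)) and x of dish in the frame of caddy between -0.015 and 0.015 m and z of dish in the frame of caddy between 0.002 and 0.013 m and not (contact force between dish and the fingers above 0.05 N) and ((y of drip_brush in the frame of tray between 0.13 and 0.17 m and y of brush in the frame of caddy between -0.165 and -0.135 m) or (y of drip_brush in the frame of tray between 0.03 and 0.07 m and y of brush in the frame of caddy between -0.065 and -0.035 m) or (y of drip_brush in the frame of tray between -0.07 and -0.03 m and y of brush in the frame of caddy between 0.035 and 0.065 m) or (y of drip_brush in the frame of tray between -0.17 and -0.13 m and y of brush in the frame of caddy between 0.135 and 0.165 m)) and x of brush in the frame of caddy between -0.015 and 0.015 m and z of brush in the frame of caddy between 0.002 and 0.013 m and not (contact force between brush and the fingers above 0.05 N) and angle between the x axis of each of dish, brush and the x axis of caddy, either way round below 0.25 rad); the robot touches nothing.
It fails at once if one of the four things is tipped over (more than 0.7 rad) (angle between any of cup, jar, dish, brush's own z axis and vertical above 0.7 rad).
It also fails if it takes over 102 s, if anything falls off the work surface, if the arm or the gripper's body presses on something with over 40 N, if the wrist force passes 120 N, or if a joint passes its speed limit or range.

ROBOT

A 7-joint arm with a two-finger parallel gripper is mounted at the origin on the work surface. World frame = base frame: x ahead of the robot, y to its left, z up, the work surface at z = 0. Lengths are in m, angles in degrees, forces in N, time in s.
With the tool pointing down it reaches from about 0.425 to 0.875 m from the base axis. Payload 4.7 kg.
Tool frame: the origin (TCP) lies at the very end of the fingers, on their centre line; the grasp point (between the pads) lies 19 mm behind it; z points along the fingers, y is the line along which they close (so a half turn about z gives the same grasp; the last joint's range is limited). The gripper opens to 87 mm and grips with 3 to 60 N. Pads are 19 mm wide; open, the fingers measure 117 mm over their backs; the gripper's body (75 mm by 190 mm) begins 51 mm behind the grasp point.
Start: joints at [-74.593, 18.392, -4.016, 83.108, 1.295, 78.541, -3.26], TCP at [0.164, 0.629, 0.223] pointing down, gripper open.
Joint ranges: [-163.93, 163.93], [-17.29, 119.83], [-79.2, 71.16], [3.27, 140.29], [-89.18, 269.18], [5.43, 117.66], [-154.24, 154.24]. Speed limits (degrees/s): [147.25, 147.25, 180, 180, 180, 180, 180].

INTERFACE

Orientations are given as [roll, pitch, yaw] about the fixed x, y, z axes, in that order (R = Rz(yaw) Ry(pitch) Rx(roll)).
In Python, from cell import get_obs, read_camera, sign_off, silhouettes gives the robot as it stands.
- The arm moves only by the tool play_rows, never from a script. Its argument "steps" is a list that holds one entry, the list of rows, each a list of 7 numbers: the shift along the tool's x, y, z in m, then the turn, a rotation vector about the tool's x, y, z in rad, then the finger opening in m, from 0 to 0.087. A call has 1 to 12 rows; each row shifts and turns the commanded pose from where the row before left it, along the tool's axes as they then stand; what a row does not reach is not made up. A row lasts 1/10 s, in which the tool goes at most 50 mm and 8.59 degrees, less where a joint would pass 70% of its speed; a pose out of reach is approached as far as the arm can. A call is refused whole if a number of a shift passes 0.05 or a number of a turn 0.15, either way. A call with a gripper value outside its range is refused whole. The fingers move at their own pace and stop on an object; "force" is the grip in N (left out, the last holds). Time passes only in rows, so rows that do not move let the fingers close. It gives the time, the measured TCP pose, the force, the opening and the grip force at its end, in the units of the state.
- get_obs(): the state, without advancing time (a new reading comes with each control period).
- read_camera(name): name is "scene" or "top" or "wrist"; returns a dict with "frame" (384x512x3 uint8, red, green, blue), "intrinsics" (3x3 intrinsics, pixels), "k1" (the pictures are not rectified: a ray, as slopes to the right and down, at radius r is drawn at 1 + k1 r^2 times it, then the intrinsics apply), "view" (4x4, takes a point from world to camera coordinates). Camera axes: x right, y up, looking along -z (the intrinsics and any distortion apply to the point x, -y, -z); pixel columns grow to the right and rows downward; lengths in m; the calibration is good to about 2 mm. A picture is of the moment at which its call begins. There is no depth.
- sign_off(): hands the job in; it is judged then, once.
Trained networks look in the newest picture that a camera, given by its name, has taken for a name from the list of things; names that differ only in an ending like _2 or _b are one class to them, and where a whole thing is asked for, a point or a joint stands for the part that bears it (a point fixed in the world has none). Each returns a list of dicts, best first, with "p" (0 to 1); they miss things now and then, are a little off and sometimes report something else, mostly with a low value. They report only what shows in the picture. A call takes as long as a camera call. They do not tell look-alikes from the thing itself.
- silhouettes(camera, name): "pixels" (384x512 bool, what is visible of it) and "extent" ([left, top, right, bottom] in pixels, round what is visible of it).
The state is a dict: "time_s": time; "qpos": joint angles; "joint_velocities": joint speeds; "effort": joint torques, N m; "tool_pos": TCP position; "tool_rot": TCP orientation; "force": force on the tool from outside, world axes, zero at the start; "wrist_torque": the same for the moment, N m; "grip_width": finger opening in m; "grasp_force": force on a finger pad.
Only numpy, scipy, OpenCV 4.12 (cv2) and the standard library are available. Lean on these libraries where they do the work, as an engineer would, in place of code of your own. Each camera call takes 0.05 s, during which the arm holds its last target. There are 200 camera calls.

## Working session

There is one attempt and no reset: what is moved stays moved. The work goes in short steps, Python scripts to look and compute and a tool call to move; the robot and the scene stay as the last step left them, time stands still between calls to the robot, and variables do not carry over. Pictures are saved under pics/ and viewed, at most 14 in all, crops included, and the job is handed in when it is done.

Besides the shell and the picture viewer there is one more tool, called after ">>>" as name([rows], argument=value, ...), one row to a line, values as JSON. play_rows: Moves the arm, as the interface text tells. Its arguments: {"type":"object","properties":{"steps":{"type":"array","items":{"type":"array","items":{"type":"array","items":{"type":"number"}}}},"force":{"type":"number"}},"required":["steps"]}

```bash
mkdir -p pics; ls; python3 - <<'E'
from cell import *
import cv2,numpy as np
o=get_obs();print(o)
for n in("scene","top"):
    c=read_camera(n);cv2.imwrite(f"pics/{n}0.png",cv2.cvtColor(c["frame"],cv2.COLOR_RGB2BGR));print(n,np.round(c["intrinsics"],1).tolist(),c["k1"],np.round(c["view"],3).tolist())
    for t in "cup jar dish brush drip_cup tray caddy".split():
        print(t,[(round(d["p"],2),d["extent"]) for d in silhouettes(n,t)])
E
```

```text
pics
{'time_s': 0.0, 'qpos': array([-74.59245083,  18.44034907,  -4.01578138,  83.17407111,
         1.29521112,  78.54150708,  -3.2595266 ]), 'joint_velocities': array([-0.01318894,  0.00015194, -0.04916315, -0.04155255,  0.02480976,
        0.07163805, -0.02813163]), 'effort': array([ 5.05238149e-04, -4.91290605e+01, -4.03340813e-01, -3.12524414e+01,
       -6.37893146e-02,  4.37620562e-02,  1.81438586e-04]), 'tool_pos': array([0.16375037, 0.62846417, 0.22145422]), 'tool_rot': array([-1.79889329e+02,  5.86906855e-03,  1.65402940e+02]), 'force': array([-0.27712225,  0.18857942,  0.06900326]), 'wrist_torque': array([-0.0170953 ,  0.03345704,  0.02249188]), 'grasp_force': 0.0, 'grip_width': 0.08717091389181714}
scene [[432.4, 0.0, 264.3], [0.0, 432.4, 188.4], [0.0, 0.0, 1.0]] 0.02142793721692057 [[0.752, 0.659, -0.016, -0.361], [-0.476, 0.56, 0.678, 0.201], [0.455, -0.502, 0.735, -1.124], [0.0, 0.0, 0.0, 1.0]]
cup [(0.64, [223.2, 112.3, 249.4, 161.5]), (0.58, [248.8, 89.6, 272.9, 134.2]), (0.57, [284.8, 116.9, 313.5, 163.0])]
jar [(0.64, [217.8, 174.5, 247.2, 219.1]), (0.32, [287.9, 1
[... 329 characters left out ...]
.1, 358.1, 244.8])]
tray [(0.73, [195.8, 119.4, 359.2, 242.0])]
caddy [(0.85, [225.1, 172.1, 405.5, 354.8])]
top [[408.7, 0.0, 257.6], [0.0, 408.7, 190.9], [0.0, 0.0, 1.0]] -0.05019517054932272 [[-0.028, -0.999, -0.028, 0.003], [0.988, -0.032, 0.15, -0.49], [-0.151, -0.023, 0.988, -0.871], [0.0, 0.0, 0.0, 1.0]]
cup [(0.85, [155.5, 261.9, 191.2, 291.6]), (0.61, [169.1, 191.6, 204.7, 223.4]), (0.59, [204.1, 249.7, 236.3, 279.8])]
jar []
dish [(0.81, [126.8, 195.5, 172.6, 221.8])]
brush [(0.83, [217.9, 192.9, 259.2, 214.8]), (0.8, [319.5, 239.4, 364.6, 298.2])]
drip_cup [(0.96, [177.8, 187.0, 210.5, 232.3])]
tray [(0.93, [116.7, 181.2, 316.3, 234.4])]
caddy [(0.88, [163.5, 97.2, 361.7, 161.6])]
```

```bash
python3 - <<'E'
import cv2
a=cv2.imread("pics/top0.png");cv2.imwrite("pics/top0b.png",cv2.resize(a[80:310,100:400],None,fx=2.6,fy=2.6,interpolation=cv2.INTER_CUBIC))
a=cv2.imread("pics/scene0.png");cv2.imwrite("pics/scene0b.png",cv2.resize(a[80:360,100:420],None,fx=2.1,fy=2.1,interpolation=cv2.INTER_CUBIC))
E
```

```text
(no output)
```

View pics/top0b.png

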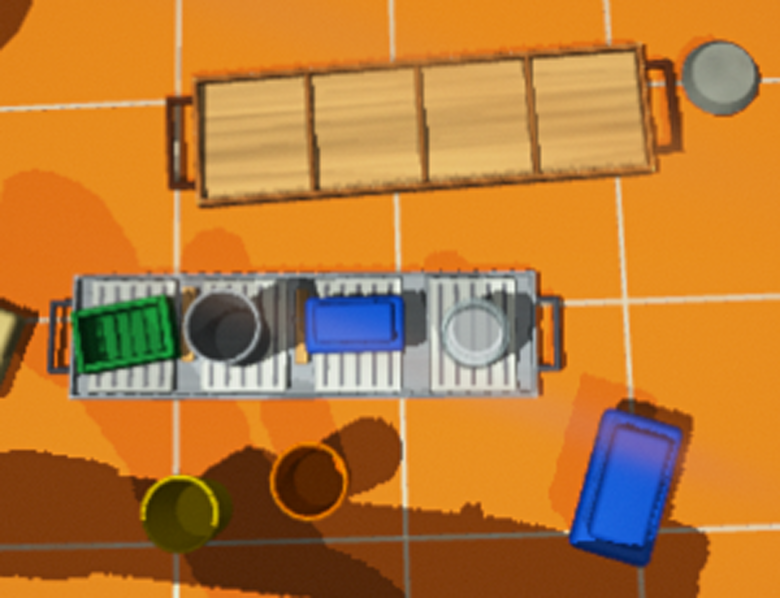

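View pics/scene0b.png

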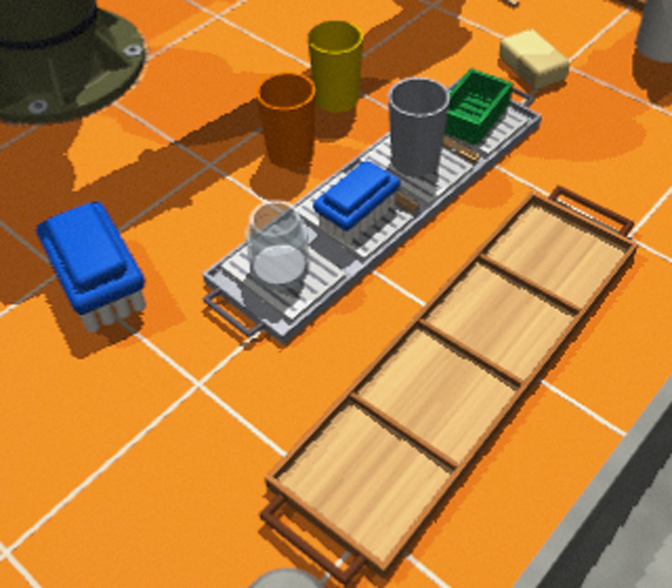

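The tray from left to right holds the green dish (top crop 125,333), steel cup (225,327), small blue brush (355,323) and glass jar (475,332). The look-alikes are the yellow cup (180,513), orange cup (310,480) and big brush (628,487). A grey cylinder (720,77) stands beside the right end of the caddy. Next I fit the poses.

```bash
cat > h.py <<'E'
from cell import *
import cv2,numpy as np
from scipy.optimize import minimize
def proj(c,P):
    P=np.atleast_2d(P);V=c["view"];q=P@V[:3,:3].T+V[:3,3]
    s=np.c_[q[:,0],-q[:,1]]/-q[:,2:];s=s*(1+c["k1"]*(s**2).sum(1,keepdims=True))
    return s@c["intrinsics"][:2,:2].T+c["intrinsics"][:2,2]
def ray(c,uv,z):
    K=c["intrinsics"];d=(np.array(uv,float)-K[:2,2])/[K[0,0],K[1,1]];s=d.copy()
    for _ in range(20): s=d/(1+c["k1"]*(s@s))
    V=c["view"];R=V[:3,:3];o=-R.T@V[:3,3];r=R.T@np.array([s[0],-s[1],-1]);return o+r*(z-o[2])/r[2]
def box(l,w,z0,z1): return np.array([[x*l/2,y*w/2,z] for x in(-1,1) for y in(-1,1) for z in(z0,z1)])
def cone(*hr):
    a=np.linspace(0,2*np.pi,40)[:-1];return np.vstack([np.c_[r*np.cos(a),r*np.sin(a),0*a+h] for h,r in hr])
M=dict(cup=cone((0,.026),(.088,.031)),jar=cone((0,.029),(.05,.029),(.07,.023)),dish=box(.084,.054,0,.03),
 brush=np.vstack([box(.078,.044,0,.022),box(.084,.048,.022,.036),box(.066,.034,.036,.045)]),tray=box(.11,.41,0,.014),caddy=box(.12,.41,0,.018))
def place(m,p,z):
    c,s=np.cos(p[2]),np.sin(p[2]);return m@np.array([[c,s,0],[-s,c,0],[0,0,1]])+[p[0],p[1],z]
def hull(c,P):
    im=np.zeros((384,512),np.uint8);cv2.fillConvexPoly(im,np.round(cv2.convexHull(proj(c,P).astype(np.float32))*16).astype(np.int32),1,shift=4);return im>0
def fit(name,obs,z,p0):
    f=lambda p:-np.mean([ (lambda h:(h&m).sum()/max(1,(h|m).sum()))(hull(c,place(M[name],p,z))) for c,m in obs])
    s=np.array([[0,0,0],[.02,0,0],[0,.02,0],[0,0,.2]])+p0
    b=min((minimize(f,s[0],method="Nelder-Mead",options=dict(initial_simplex=s*1+k*np.array([.003,.003,.05]),xatol=1e-4,fatol=1e-4)) for k in(-1,0,1)),key=lambda r:r.fun)
    return np.round(b.x,4),round(-b.fun,3)
E
python3 - <<'E'
from h import *
T=read_camera("top");S=read_camera("scene")
cen=lambda e:((e[0]+e[2])/2,(e[1]+e[3])/2)
def obs(cams,n,near,z):
    out=[]
    for c,nm in cams:
        u=proj(c,[[*near,z]])[0]
        L=[d for d in silhouettes(nm,n) if np.hypot(*(np.array(cen(d["extent"]))-u))<22]
        if L:
            m=L[0]["pixels"].astype(np.uint8)
            if n in("tray","caddy"): m=cv2.morphologyEx(m,cv2.MORPH_CLOSE,np.ones((9,9)));m=cv2.morphologyEx(m,cv2.MORPH_OPEN,np.ones((21,21)))
            out.append((c,m>0))
    return out
B=[(T,"top"),(S,"scene")]
px=lambda x,y:(x/2.6+100,y/2.6+80)
for n,uv,h,z in(("tray",px(305,335),.014,0),("caddy",px(425,125),.018,0),("dish",px(125,333),.046,.016),("cup",px(223,327),.104,.016),("brush",px(355,323),.06,.016),("jar",px(475,332),.086,.016)):
    g=ray(T,uv,h)[:2]
    for cams in(B,B[:1],B[1:]):
        o=obs(cams,n,g,h/2+z/2)
        if o: print(n,np.round(g,3),len(o),[c[1] for c in cams],*fit(n,o,z,np.array([*g,.0 if n in("tray","caddy") else 1.57])))
for n,uv in(("orange",px(310,480)),("yellow",px(180,513)),("grey",px(720,77)),("greyL",px(683,77)),("greyR",px(758,77))):print(n,ray(T,uv,.088),ray(T,uv,0))
E
```

```text
tray [0.455 0.081] 2 ['top', 'scene'] [ 0.4522  0.0784 -0.05  ] 0.0
tray [0.455 0.081] 1 ['top'] [ 0.4522  0.0784 -0.05  ] 0.0
tray [0.455 0.081] 1 ['scene'] [ 0.4522  0.0784 -0.05  ] 0.0
caddy [ 0.64  -0.029] 1 ['top', 'scene'] [ 0.6459 -0.0311  0.0403] 0.921
caddy [ 0.64  -0.029] 1 ['scene'] [ 0.6459 -0.0311  0.0403] 0.921
dish [0.458 0.231] 2 ['top', 'scene'] [0.4604 0.2368 1.7525] 0.889
dish [0.458 0.231] 1 ['top'] [0.4598 0.236  1.7401] 0.962
dish [0.458 0.231] 1 ['scene'] [0.4616 0.2404 1.7664] 0.867
cup [0.454 0.135] 2 ['top', 'scene'] [0.4566 0.1394 1.4589] 0.927
cup [0.454 0.135] 1 ['top'] [0.4565 0.1364 1.6712] 0.935
cup [0.454 0.135] 1 ['scene'] [0.4555 0.1421 1.6552] 0.967
brush [0.459 0.034] 2 ['top', 'scene'] [0.461  0.036  1.5508] 0.909
brush [0.459 0.034] 1 ['top'] [0.4609 0.036  1.5451] 0.939
brush [0.459 0.034] 1 ['scene'] [0.4594 0.0397 1.5673] 0.893
jar [ 0.445 -0.064] 2 ['top', 'scene'] [ 0.4512 -0.064   1.5147] 0.891
jar [ 0.445 -0.064] 1 ['top'] [ 0.4512 -0.0639  1.5121] 0.92
jar [ 0.445 -0.064] 1 ['scene'] [ 0.4494 -0.0606  1.6668] 0.872
orange [0.33195141 0.06993662 0.088     ] [0.32981045 0.08060448 0.        ]
yellow [0.30878771 0.17336545 0.088     ] [0.30423901 0.19478416 0.        ]
grey [ 0.65105746 -0.27548514  0.088     ] [ 0.68208579 -0.30072194  0.        ]
greyL [ 0.65205763 -0.2447832   0.088     ] [ 0.68318992 -0.26682871  0.        ]
greyR [ 0.6500535  -0.30705845  0.088     ] [ 0.68097748 -0.33557712  0.        ]
```

```bash
python3 - <<'E'
from h import *
T=read_camera("top");S=read_camera("scene");W=read_camera("wrist")
a=cv2.resize(S["frame"][324:384,200:280],None,fx=5,fy=5,interpolation=cv2.INTER_CUBIC)
b=cv2.resize(T["frame"][80:140,350:410],None,fx=5,fy=5,interpolation=cv2.INTER_CUBIC)
cv2.imwrite("pics/grey.png",cv2.cvtColor(np.hstack([a,b]),cv2.COLOR_RGB2BGR))
px=lambda x,y:(x/2.6+100,y/2.6+80)
q=[ray(T,px(*p),.018)[:2] for p in((197,78),(202,206),(645,46),(657,173))];print(np.round(q,3).tolist(),np.mean(q,0))
v=(q[0]+q[1]-q[2]-q[3])/2;print("caddy",np.hypot(*v),np.arctan2(-v[0],v[1]))
for a,b in(((310,73),(317,190)),((418,67),(427,182)),((528,57),(537,174))):print("div",np.round((ray(T,px(*a),.017)+ray(T,px(*b),.017))/2,4))
q=[ray(T,px(*p),.014)[:2] for p in((76,274),(70,396),(537,270),(540,396))];print(np.round(q,3).tolist(),np.mean(q,0))
v=(q[0]+q[1]-q[2]-q[3])/2;print("tray",np.hypot(*v),np.arctan2(-v[0],v[1]))
E
```

```text
[[0.692, 0.176], [0.573, 0.171], [0.707, -0.23], [0.589, -0.233]] [ 0.64040287 -0.02883608]
caddy 0.4058105826605067 0.03776782590730845
div [0.6387 0.071  0.017 ]
div [ 0.6415 -0.027   0.017 ]
div [ 0.6464 -0.1257  0.017 ]
[[0.516, 0.286], [0.408, 0.289], [0.506, -0.123], [0.396, -0.121]] [0.45650421 0.08259689]
tray 0.40948176577605644 -0.026642707499030423
```

View pics/grey.png

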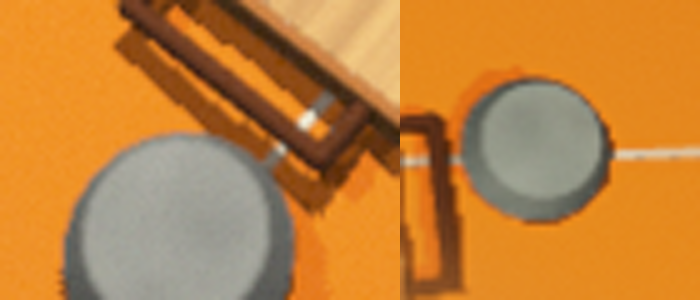

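```bash
python3 - <<'E'
from h import *
T=read_camera("top");S=read_camera("scene")
for h in(.02,.04,.06,.08,.1,.12):
    P=ray(T,(378.2,108),h);L=ray(T,(366.3,108),h);R=ray(T,(390.8,108),h);print(h,np.round(P,3),proj(S,[P]).round(1),"d",np.hypot(*(L-R)[:2]).round(3))
print("want u=235.2, v~368")
W=read_camera("wrist");o=get_obs()
V=W["view"];print(W["intrinsics"],W["k1"],"campos",-V[:3,:3].T@V[:3,3],"fwd",-V[2,:3],"up",V[1,:3],"right",V[0,:3],o["tool_pos"],o["tool_rot"])
E
```

```text
0.02 [ 0.679 -0.298  0.02 ] [[232.8 372.5]] d 0.057
0.04 [ 0.672 -0.292  0.04 ] [[231.1 361.2]] d 0.056
0.06 [ 0.665 -0.287  0.06 ] [[229.4 349.7]] d 0.055
0.08 [ 0.657 -0.281  0.08 ] [[227.7 337.8]] d 0.053
0.1 [ 0.65  -0.275  0.1  ] [[225.9 325.6]] d 0.052
0.12 [ 0.643 -0.269  0.12 ] [[224.  313.1]] d 0.051
want u=235.2, v~368
[[278.73541461   0.         258.1759826 ]
 [  0.         278.73541461 190.12505744]
 [  0.           0.           1.        ]] -0.06579391100633242 campos [0.09855207 0.64588159 0.3847239 ] fwd [ 0.24330424 -0.06206967 -0.96796198] up [-0.9367643   0.24377121 -0.25109409] right [0.2515466  0.96784449 0.00116592] [0.16387819 0.62903502 0.22262449] [1.79992166e+02 4.40986781e-03 1.65401855e+02]
```

>>> play_rows([
  [[-0.0386,-0.0305,0,0,0,0,0.087],[-0.0386,-0.0305,0,0,0,0,0.087],[-0.0386,-0.0305,0,0,0,0,0.087],[-0.0386,-0.0305,0,0,0,0,0.087],[-0.0386,-0.0305,0,0,0,0,0.087],[-0.0386,-0.0305,0,0,0,0,0.087],[-0.0386,-0.0305,0,0,0,0,0.087],[-0.0386,-0.0305,0,0,0,0,0.087],[-0.0386,-0.0305,0,0,0,0,0.087],[-0.0386,-0.0305,0,0,0,0,0.087],[0,0,0,0,0,0.1427,0.087],[0,0,0,0,0,0.1427,0.087]],
], force=15)

```text
time_s: 3.6
tool_pos: [0.4617, 0.2346, 0.2228]
tool_rot: [180.0, 0.0, 148.5]
force: [-0.8, 0.1, 1.2]
grip_width: 0.0872
grasp_force: 0.0
```

>>> play_rows([
  [[0,0,0,0,0,0.1427,0.087],[0,0,0,0,0,0.1427,0.087],[0,0,0,0,0,0.1427,0.087],[0,0,0,0,0,0.1427,0.087],[0,0,0,0,0,0.1427,0.087],[0,0,0,0,0,0.1427,0.087],[0,0,0,0,0,0,0.087]],
])

```text
time_s: 4.3
tool_pos: [0.4606, 0.2366, 0.2227]
tool_rot: [180.0, -0.0, 100.0]
force: [0.1, 0.1, 0.0]
grip_width: 0.0872
grasp_force: 0.0
```

```bash
cat >> h.py <<'E'
def go(x,y,z,yaw):
    "total shift in present tool axes, and tool z turn"
    from scipy.spatial.transform import Rotation as Ro
    o=get_obs();R=Ro.from_euler("xyz",o["tool_rot"],degrees=True)
    d=R.inv().apply(np.array([x,y,z])-o["tool_pos"]);t=-np.radians((yaw-o["tool_rot"][2]+180)%360-180)
    print("t",o["time_s"].__round__(2),"tcp",np.round(o["tool_pos"],4),np.round(o["tool_rot"],2),"shift",np.round(d,4),"turn",round(t,4),"q7",o["qpos"][6].round(1),"w",round(o["grip_width"],4))
E
python3 - <<'E'
from h import *
go(.46,.237,.03,100)
W=read_camera("wrist");cv2.imwrite("pics/w1.png",cv2.cvtColor(W["frame"],cv2.COLOR_RGB2BGR))
for n,p,z in(("dish",[.4604,.2368,1.745],.016),("cup",[.4565,.1385,0],.016),("brush",[.461,.0365,1.55],.016)):
    L=silhouettes("wrist",n)
    for d in L: print(n,round(d["p"],2),np.round(d["extent"]),fit(n,[(W,d["pixels"])],z,np.array(p)))
E
```

```text
t 4.3 tcp [0.4606 0.2366 0.2227] [ 1.7998e+02 -1.0000e-02  9.9970e+01] shift [ 0.0004 -0.0005  0.1927] turn -0.0005 q7 -19.5 w 0.0872
dish 0.8 [234. 142. 282. 210.] (array([0.4621, 0.2354, 1.7298]), np.float64(0.933))
cup 0.87 [ 94. 176. 165. 236.] (array([ 0.4535,  0.1355, -0.05  ]), np.float64(0.0))
cup 0.74 [213. 218. 267. 290.] (array([0.4579, 0.1384, 0.1991]), np.float64(0.556))
brush 0.54 [210. 208. 286. 269.] (array([0.458 , 0.0335, 1.5   ]), np.float64(0.0))
brush 0.44 [222. 289. 234. 298.] (array([0.4586, 0.0112, 1.6287]), np.float64(0.045))
```

View pics/w1.png

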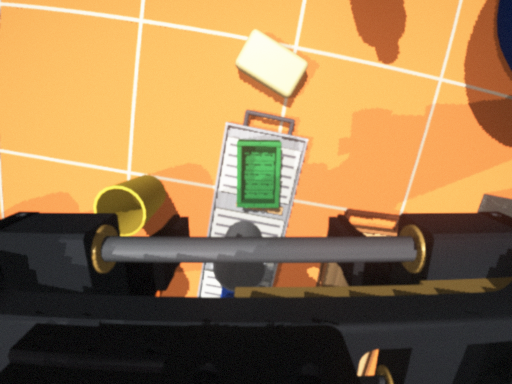

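The dish sits in line below the gripper, around wrist pixel (259,175), and the fit agrees to 2 mm. I'm descending and gripping it across its 54 mm width.

>>> play_rows([
  [[0,0.001,0.05,0,0,0,0.087],[0,0,0.05,0,0,0,0.087],[0,0,0.05,0,0,0,0.087],[0,0,0.03,0,0,0,0.087],[0,0,0.0207,0,0,0,0.087],[0,0,0,0,0,0,0.087],[0,0,0,0,0,0,0.045],[0,0,0,0,0,0,0.045],[0,0,0,0,0,0,0.045],[0,0,0,0,0,0,0.045],[0,0,0,0,0,0,0.045]],
])

```text
time_s: 5.6
tool_pos: [0.4617, 0.237, 0.0225]
tool_rot: [180.0, -0.0, 100.0]
force: [-1.0, 0.8, -0.2]
grip_width: 0.0547
grasp_force: 0.4
```

>>> play_rows([
  [[0,0,0,0,0,0,0.045],[0,0,0,0,0,0,0.045],[0,0,-0.02,0,0,0,0.045],[0,0,-0.04,0,0,0,0.045],[0,0,-0.05,0,0,0,0.045],[0,0,-0.03,0,0,0,0.045],[0,0,0,0,0,0,0.045]],
])

```text
time_s: 6.3
tool_pos: [0.4644, 0.2384, 0.1668]
tool_rot: [179.5, -0.2, 100.0]
force: [0.7, 1.2, -0.6]
grip_width: 0.0541
grasp_force: 15.0
```

```bash
python3 - <<'E'
from h import *
go(.649,-.18,.16,2.2)
E
```

```text
t 6.3 tcp [0.4644 0.2384 0.1668] [179.51  -0.24  99.99] shift [-0.4441  0.1092  0.0059] turn 1.7067 q7 -18.7 w 0.0541
```

>>> play_rows([
  [[-0.0444,0.0109,0,0,0,0,0.045],[-0.0444,0.0109,0,0,0,0,0.045],[-0.0444,0.0109,0,0,0,0,0.045],[-0.0444,0.0109,0,0,0,0,0.045],[-0.0444,0.0109,0,0,0,0,0.045],[-0.0444,0.0109,0,0,0,0,0.045],[-0.0444,0.0109,0,0,0,0,0.045],[-0.0444,0.0109,0,0,0,0,0.045],[-0.0444,0.0109,0,0,0,0,0.045],[-0.0444,0.0109,0,0,0,0,0.045]],
])

```text
time_s: 7.3
tool_pos: [0.6459, -0.1829, 0.16]
tool_rot: [-179.9, -0.0, 100.0]
force: [1.0, 0.0, 0.4]
grip_width: 0.0541
grasp_force: 15.0
```

>>> play_rows([
  [[0,0,0,0,0,0.1422,0.045],[0,0,0,0,0,0.1422,0.045],[0,0,0,0,0,0.1422,0.045],[0,0,0,0,0,0.1422,0.045],[0,0,0,0,0,0.1422,0.045],[0,0,0,0,0,0.1422,0.045],[0,0,0,0,0,0.1422,0.045],[0,0,0,0,0,0.1422,0.045],[0,0,0,0,0,0.1422,0.045],[0,0,0,0,0,0.1422,0.045],[0,0,0,0,0,0.1422,0.045],[0,0,0,0,0,0.1422,0.045]],
])

```text
time_s: 8.5
tool_pos: [0.6452, -0.1814, 0.1601]
tool_rot: [-180.0, 0.1, 1.9]
force: [0.1, -1.1, -1.3]
grip_width: 0.0539
grasp_force: 15.0
```

```bash
python3 - <<'E'
from h import *
go(.649,-.18,.015,2.2)
W=read_camera("wrist");cv2.imwrite("pics/w2.png",cv2.cvtColor(W["frame"],cv2.COLOR_RGB2BGR))
E
```

```text
t 8.5 tcp [ 0.6452 -0.1814  0.1601] [-1.80e+02  1.20e-01  1.88e+00] shift [ 0.0042 -0.0013  0.1451] turn -0.0056 q7 -56.9 w 0.0539
```

View pics/w2.png

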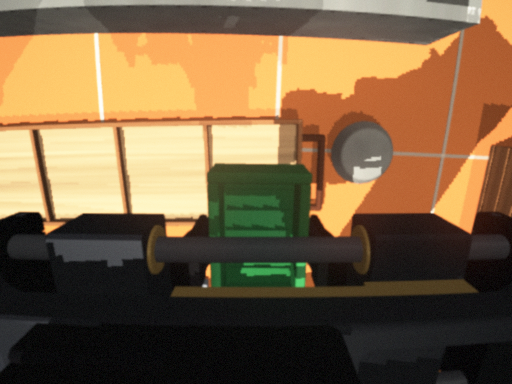

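```bash
python3 - <<'E'
from h import *
W=read_camera("wrist")
for p,z in(((300,120),.018),((208,124),.016),((120,127),.016),((37,131),.016),((50,220),.016),((135,220),.016)):print(p,ray(W,p,z).round(4))
for n,L in(("capt",((.06,-.205,.018),(.06,-.1,.016),(.06,0,.016),(.06,.1,.016),(-.06,.1,.016),(-.06,0,.016))),):print(place(np.array(L),(.643,-.03,.039),0).round(4))
E
```

```text
(300, 120) [ 0.7136 -0.2241  0.018 ]
(208, 124) [ 0.7066 -0.1259  0.016 ]
(120, 127) [ 0.7017 -0.0289  0.016 ]
(37, 131) [0.6966 0.0695 0.016 ]
(50, 220) [0.5899 0.0707 0.016 ]
(135, 220) [ 0.5941 -0.037   0.016 ]
[[ 0.7109 -0.2325  0.018 ]
 [ 0.7069 -0.1276  0.016 ]
 [ 0.703  -0.0277  0.016 ]
 [ 0.6991  0.0723  0.016 ]
 [ 0.5791  0.0676  0.016 ]
 [ 0.583  -0.0323  0.016 ]]
```

>>> play_rows([
  [[0.0055,-0.0013,0.045,0,0,-0.0056,0.045],[0,0,0.045,0,0,0,0.045],[0,0,0.03,0,0,0,0.045],[0,0,0.015,0,0,0,0.045],[0,0,0.006,0,0,0,0.045],[0,0,0.003,0,0,0,0.045],[0,0,0,0,0,0,0.045],[0,0,0,0,0,0,0.045]],
])

```text
time_s: 9.4
tool_pos: [0.6524, -0.1805, 0.0195]
tool_rot: [180.0, -0.1, 2.6]
force: [0.1, 0.2, 0.0]
grip_width: 0.0539
grasp_force: 15.0
```

>>> play_rows([
  [[0,0,0,0,0,0,0.062],[0,0,0,0,0,0,0.062],[0,0,0,0,0,0,0.062],[0,0,-0.02,0,0,0,0.062],[0,0,-0.04,0,0,0,0.062],[0,0,-0.05,0,0,0,0.087],[0,0,-0.05,0,0,0,0.087]],
])

```text
time_s: 10.1
tool_pos: [0.651, -0.1804, 0.181]
tool_rot: [180.0, -0.0, 2.5]
force: [0.1, -0.1, 0.9]
grip_width: 0.0715
grasp_force: 0.0
```

```bash
python3 - <<'E'
from h import *
go(.461,.0365,.17,89)
W=read_camera("wrist");T=read_camera("top")
for n,c in(("wrist",W),("top",T)):
  for d in silhouettes(n,"dish"): print(n,round(d["p"],2),np.round(d["extent"]),fit("dish",[(c,d["pixels"])],.008,np.array([.649,-.18,.04])))
E
```

```text
t 10.1 tcp [ 0.651  -0.1804  0.181 ] [ 1.7998e+02 -2.0000e-02  2.5100e+00] shift [-0.1803 -0.225   0.0108] turn -1.5096 q7 -56.9 w 0.0715
wrist 0.59 [234. 144. 284. 219.] (array([ 0.6521, -0.1813,  0.0293]), np.float64(0.977))
```

>>> play_rows([
  [[-0.03,-0.0375,0,0,0,0,0.087],[-0.03,-0.0375,0,0,0,0,0.087],[-0.03,-0.0375,0,0,0,0,0.087],[-0.03,-0.0375,0,0,0,0,0.087],[-0.03,-0.0375,0,0,0,0,0.087],[-0.0303,-0.0375,0,0,0,0,0.087]],
])

```text
time_s: 10.9
tool_pos: [0.4587, 0.038, 0.1764]
tool_rot: [180.0, 0.1, 2.6]
force: [0.4, 1.8, -0.4]
grip_width: 0.087
grasp_force: 0.0
```

>>> play_rows([
  [[0,0,0,0,0,-0.1372,0.087],[0,0,0,0,0,-0.1372,0.087],[0,0,0,0,0,-0.1372,0.087],[0,0,0,0,0,-0.1372,0.087],[0,0,0,0,0,-0.1372,0.087],[0,0,0,0,0,-0.1372,0.087],[0,0,0,0,0,-0.1372,0.087],[0,0,0,0,0,-0.1372,0.087],[0,0,0,0,0,-0.1372,0.087],[0,0,0,0,0,-0.1372,0.087],[0,0,0,0,0,-0.1372,0.087],[0,0,0,0,0,0,0.087]],
])

```text
time_s: 12.1
tool_pos: [0.4602, 0.0368, 0.177]
tool_rot: [-179.9, 0.0, 89.1]
force: [0.3, -0.5, 0.1]
grip_width: 0.087
grasp_force: 0.0
```

```bash
python3 - <<'E'
from h import *
go(.461,.0365,.028,89)
W=read_camera("wrist");T=read_camera("top");cv2.imwrite("pics/w3.png",cv2.cvtColor(W["frame"],cv2.COLOR_RGB2BGR))
for n,p,m in(("brush",[.461,.0365,1.55],1),("cup",[.4565,.1385,0],1)):
  for d in silhouettes("wrist",n): print(n,round(d["p"],2),np.round(d["extent"]),fit(n,[(W,d["pixels"])],.016,np.array(p)))
E
```

```text
t 12.1 tcp [0.4602 0.0368 0.177 ] [-1.7989e+02  1.0000e-02  8.9080e+01] shift [-0.0002  0.0011  0.149 ] turn 0.0013 q7 -19.6 w 0.087
brush 0.7 [238. 143. 283. 223.] (array([0.4625, 0.0351, 1.5711]), np.float64(0.896))
cup 0.91 [ 90. 125. 177. 191.] (array([ 0.4535,  0.1355, -0.05  ]), np.float64(0.0))
cup 0.74 [ 49.   0. 152.  84.] (array([ 0.4535,  0.1355, -0.05  ]), np.float64(0.0))
cup 0.62 [214.  32. 290. 115.] (array([ 0.4573,  0.1373, -0.0282]), np.float64(0.962))
cup 0.49 [208.   0. 306.  30.] (array([ 0.467 ,  0.1964, -0.2187]), np.float64(0.561))
```

View pics/w3.png

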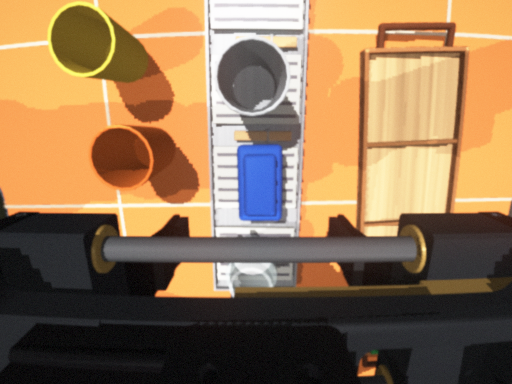

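This is the small brush, on the tray tile at wrist pixel (260,183); the big one lies off the tray. I'm gripping it.

>>> play_rows([
  [[-0.0005,0.002,0.05,0,0,0,0.087],[0,0,0.05,0,0,0,0.087],[0,0,0.03,0,0,0,0.087],[0,0,0.021,0,0,0,0.087],[0,0,0,0,0,0,0.087],[0,0,0,0,0,0,0.04],[0,0,0,0,0,0,0.04],[0,0,0,0,0,0,0.04],[0,0,0,0,0,0,0.04],[0,0,0,0,0,0,0.04],[0,0,0,0,0,0,0.04],[0,0,0,0,0,0,0.04]],
])

```text
time_s: 13.5
tool_pos: [0.463, 0.0371, 0.0299]
tool_rot: [-180.0, -0.1, 89.1]
force: [-2.3, 0.8, 5.2]
grip_width: 0.0479
grasp_force: 15.0
```

>>> play_rows([
  [[0,0,0,0,0,0,0.04],[0,0,0,0,0,0,0.04],[0,0,-0.02,0,0,0,0.04],[0,0,-0.04,0,0,0,0.04],[0,0,-0.05,0,0,0,0.04],[0,0,-0.03,0,0,0,0.04],[0,0,0,0,0,0,0.04]],
])

```text
time_s: 14.2
tool_pos: [0.4661, 0.0379, 0.1734]
tool_rot: [179.6, -0.4, 89.1]
force: [-0.3, -0.0, -1.4]
grip_width: 0.0478
grasp_force: 15.0
```

```bash
python3 - <<'E'
from h import *
go(.641,.02,.16,2.2)
E
```

```text
t 14.2 tcp [0.4661 0.0379 0.1734] [179.63  -0.44  89.11] shift [-0.0153  0.1751  0.0145] turn 1.5168 q7 -17.3 w 0.0478
```

>>> play_rows([
  [[-0.0038,0.0438,0,0,0,0,0.04],[-0.0038,0.0438,0,0,0,0,0.04],[-0.0038,0.0438,0,0,0,0,0.04],[-0.0038,0.0438,0,0,0,0,0.04],[0,0,0,0,0,0,0.04]],
])

```text
time_s: 14.7
tool_pos: [0.6111, 0.0176, 0.1643]
tool_rot: [-179.2, 0.5, 88.6]
force: [-0.6, 0.1, -1.1]
grip_width: 0.0482
grasp_force: 15.0
```

>>> play_rows([
  [[0,0,0,0,0,0.1379,0.04],[0,0,0,0,0,0.1379,0.04],[0,0,0,0,0,0.1379,0.04],[0,0,0,0,0,0.1379,0.04],[0,0,0,0,0,0.1379,0.04],[0,0,0,0,0,0.1379,0.04],[0,0,0,0,0,0.1379,0.04],[0,0,0,0,0,0.1379,0.04],[0,0,0,0,0,0.1379,0.04],[0,0,0,0,0,0.1379,0.04],[0,0,0,0,0,0.1379,0.04],[0,0,0,0,0,0,0.04]],
])

```text
time_s: 15.9
tool_pos: [0.6072, 0.0211, 0.1681]
tool_rot: [-179.9, 0.7, 1.8]
force: [0.0, 0.6, -0.8]
grip_width: 0.0477
grasp_force: 15.0
```

```bash
python3 - <<'E'
from h import *
go(.6425,.02,.024,2.2)
E
```

```text
t 15.9 tcp [0.6072 0.0211 0.1681] [-179.89    0.75    1.82] shift [0.0372 0.0025 0.1436] turn -0.0066 q7 -70.2 w 0.0477
```

>>> play_rows([
  [[0.018,0.0008,0,0,0,0,0.04],[0.018,0.0007,0,0,0,0,0.04],[0,0,0,0,0,0,0.04],[0,0,0.04,0,0,0,0.04],[0,0,0.04,0,0,0,0.04],[0,0,0.03,0,0,0,0.04],[0,0,0.018,0,0,0,0.04],[0,0,0,0,0,0,0.04],[0,0,0,0,0,0,0.04],[0,0,0,0,0,0,0.04]],
])

```text
time_s: 16.9
tool_pos: [0.644, 0.0211, 0.0431]
tool_rot: [-179.8, 0.5, 1.9]
force: [0.1, 0.0, -0.9]
grip_width: 0.0482
grasp_force: 15.0
```

```bash
python3 - <<'E'
from h import *
go(.6425,.02,.024,2.2);o=get_obs();print(o["force"])
W=read_camera("wrist")
for d in silhouettes("wrist","caddy"): print(d["p"],d["extent"])
E
```

```text
t 16.9 tcp [0.644  0.0211 0.0431] [-179.84    0.46    1.91] shift [-0.0014  0.0011  0.0192] turn -0.0051 q7 -65.4 w 0.0482
[ 0.11944537  0.01170828 -0.91414085]
0.73 [6.3, 127.2, 510.5, 283.7]
```

>>> play_rows([
  [[-0.0014,0.0011,0.008,0,0,-0.005,0.04],[0,0,0.007,0,0,0,0.04],[0,0,0.004,0,0,0,0.04],[0,0,0.001,0,0,0,0.04],[0,0,0,0,0,0,0.04],[0,0,0,0,0,0,0.04]],
])

```text
time_s: 17.6
tool_pos: [0.6405, 0.0205, 0.0216]
tool_rot: [-179.8, 0.7, 2.2]
force: [-3.7, -0.3, 5.6]
grip_width: 0.048
grasp_force: 15.0
```

>>> play_rows([
  [[0,0,0,0,0,0,0.056],[0,0,0,0,0,0,0.056],[0,0,0,0,0,0,0.056],[0,0,-0.02,0,0,0,0.056],[0,0,-0.04,0,0,0,0.056],[0,0,-0.05,0,0,0,0.087],[0,0,-0.05,0,0,0,0.087],[0,0,-0.02,0,0,0,0.087]],
])

```text
time_s: 18.4
tool_pos: [0.6454, 0.0184, 0.2081]
tool_rot: [-179.9, 0.2, 2.1]
force: [0.3, -0.7, 0.9]
grip_width: 0.0728
grasp_force: 0.0
```

```bash
python3 - <<'E'
from h import *
go(.457,.138,.2,90)
W=read_camera("wrist")
for n,p in(("brush",[.642,.02,.04]),("dish",[.652,-.181,.03])):
  for d in silhouettes("wrist",n): print(n,round(d["p"],2),np.round(d["extent"]),fit(n,[(W,d["pixels"])],.008,np.array(p)))
E
```

```text
t 18.4 tcp [0.6454 0.0184 0.2081] [-1.7985e+02  1.6000e-01  2.1100e+00] shift [-0.1839 -0.1264  0.009 ] turn -1.534 q7 -70.5 w 0.0728
brush 0.96 [238. 146. 279. 214.] (array([0.6408, 0.0202, 0.0247]), np.float64(0.966))
dish 0.79 [382. 145. 447. 210.] (array([ 0.6525, -0.1805,  0.0333]), np.float64(0.952))
```

>>> play_rows([
  [[-0.0368,-0.0253,0,0,0,0,0.087],[-0.0368,-0.0253,0,0,0,0,0.087],[-0.0368,-0.0253,0,0,0,0,0.087],[-0.0368,-0.0253,0,0,0,0,0.087],[-0.0368,-0.0253,0,0,0,0,0.087],[0,0,0,0,0,0,0.087],[0,0,0,0,0,0,0.087]],
])

```text
time_s: 19.25
tool_pos: [0.4554, 0.1393, 0.2034]
tool_rot: [-179.6, 0.8, 2.4]
force: [1.1, -0.5, 0.7]
grip_width: 0.0867
grasp_force: 0.0
```

```bash
python3 - <<'E'
from h import *
go(.457,.138,.06,2.2)
W=read_camera("wrist");cv2.imwrite("pics/w4.png",cv2.cvtColor(W["frame"],cv2.COLOR_RGB2BGR))
for n,p in(("cup",[.457,.138,0]),("jar",[.45,-.062,0])):
  for d in silhouettes("wrist",n): print(n,round(d["p"],2),np.round(d["extent"]),fit(n,[(W,d["pixels"])],.016,np.array(p)))
E
```

```text
t 19.25 tcp [0.4554 0.1393 0.2034] [-179.56    0.77    2.41] shift [0.0035 0.0024 0.1433] turn 0.0037 q7 -114.3 w 0.0867
cup 0.9 [230. 148. 290. 218.] (array([0.4577, 0.1376, 0.2447]), np.float64(0.967))
cup 0.83 [285. 261. 339. 288.] (array([ 0.454,  0.135, -0.05 ]), np.float64(0.0))
cup 0.67 [197. 264. 252. 298.] (array([ 0.454,  0.135, -0.05 ]), np.float64(0.0))
jar 0.6 [392. 161. 471. 214.] (array([ 0.4521, -0.0638,  0.0268]), np.float64(0.907))
```

View pics/w4.png

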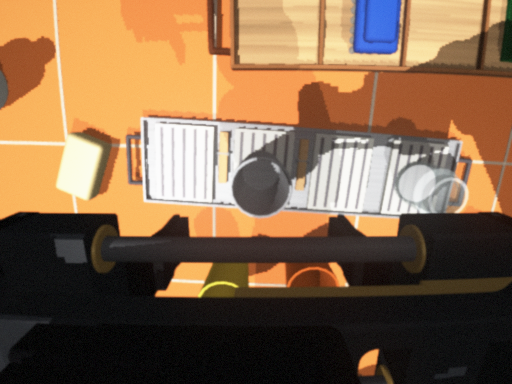

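The steel cup is at wrist pixel (262,185). The yellow (220,285) and orange (312,275) cups are off the tray and stay where they are.

>>> play_rows([
  [[0.003,0.0016,0.03,0,0,0,0.087],[0,0,0.03,0,0,0,0.087],[0,0,0.03,0,0,0,0.087],[0,0,0.03,0,0,0,0.087],[0,0,0.022,0,0,0,0.087],[0,0,0,0,0,0,0.087],[0,0,0,0,0,0,0.05],[0,0,0,0,0,0,0.05],[0,0,0,0,0,0,0.05],[0,0,0,0,0,0,0.05],[0,0,0,0,0,0,0.05],[0,0,0,0,0,0,0.05]],
])

```text
time_s: 20.6
tool_pos: [0.4585, 0.1375, 0.0623]
tool_rot: [-179.7, 0.6, 2.2]
force: [-1.1, -0.6, 5.2]
grip_width: 0.0596
grasp_force: 14.9
```

>>> play_rows([
  [[0,0,0,0,0,0,0.05],[0,0,-0.02,0,0,0,0.05],[0,0,-0.04,0,0,0,0.05],[0,0,-0.04,0,0,0,0.05],[0,0,-0.03,0,0,0,0.05],[0,0,0,0,0,0,0.05]],
])

```text
time_s: 21.2
tool_pos: [0.4616, 0.1375, 0.1948]
tool_rot: [-179.5, 0.4, 2.2]
force: [0.5, -0.3, -2.0]
grip_width: 0.0601
grasp_force: 14.9
```

```bash
python3 - <<'E'
from h import *
go(.645,-.08,.19,2.2)
E
```

```text
t 21.2 tcp [0.4616 0.1375 0.1948] [-179.5     0.43    2.19] shift [0.1749 0.2244 0.0015] turn -0.0002 q7 -112.1 w 0.0601
```

>>> play_rows([
  [[0.025,0.032,0,0,0,0,0.05],[0.025,0.032,0,0,0,0,0.05],[0.025,0.032,0,0,0,0,0.05],[0.025,0.032,0,0,0,0,0.05],[0.025,0.032,0,0,0,0,0.05],[0.025,0.032,0,0,0,0,0.05],[0.025,0.032,0,0,0,0,0.05],[0,0,0,0,0,0,0.05],[0,0,0,0,0,0,0.05]],
])

```text
time_s: 22.1
tool_pos: [0.6417, -0.0829, 0.1864]
tool_rot: [-179.9, 0.9, 1.9]
force: [-0.1, 0.8, -1.9]
grip_width: 0.0601
grasp_force: 15.0
```

```bash
python3 - <<'E'
from h import *
go(.645,-.08,.056,2.2)
E
```

```text
t 22.1 tcp [ 0.6417 -0.0829  0.1864] [-179.9     0.91    1.94] shift [ 0.0055 -0.0025  0.1304] turn -0.0046 q7 -63.4 w 0.0601
```

>>> play_rows([
  [[0.004,-0.0025,0.03,0,0.013,-0.0046,0.05],[0,0,0.03,0,0,0,0.05],[0,0,0.03,0,0,0,0.05],[0,0,0.02,0,0,0,0.05],[0,0,0,0,0,0,0.05],[0,0,0,0,0,0,0.05],[0,0,0,0,0,0,0.05]],
])

```text
time_s: 22.8
tool_pos: [0.6472, -0.0771, 0.0801]
tool_rot: [-179.8, -0.2, 2.5]
force: [1.4, 0.0, -1.7]
grip_width: 0.0597
grasp_force: 15.0
```

```bash
python3 - <<'E'
from h import *
go(.645,-.08,.056,2.2)
E
```

```text
t 22.8 tcp [ 0.6472 -0.0771  0.0801] [-1.7983e+02 -1.7000e-01  2.4900e+00] shift [-0.0024  0.0028  0.0241] turn 0.005 q7 -60.1 w 0.0597
```

>>> play_rows([
  [[-0.0024,0.0028,0.01,0,0,0,0.05],[0,0,0.008,0,0,0,0.05],[0,0,0.004,0,0,0,0.05],[0,0,0.002,0,0,0,0.05],[0,0,0,0,0,0,0.05],[0,0,0,0,0,0,0.05]],
])

```text
time_s: 23.4
tool_pos: [0.6442, -0.0805, 0.0548]
tool_rot: [-179.8, -0.0, 2.4]
force: [-0.5, 0.4, -0.8]
grip_width: 0.0598
grasp_force: 15.0
```

>>> play_rows([
  [[0,0,0,0,0,0,0.075],[0,0,0,0,0,0,0.085],[0,0,0,0,0,0,0.085],[0,0,0,0,0,0,0.085],[0,0,-0.02,0,0,0,0.085],[0,0,-0.04,0,0,0,0.085],[0,0,-0.05,0,0,0,0.087],[0,0,-0.04,0,0,0,0.087],[0,0,0,0,0,0,0.087]],
])

```text
time_s: 24.3
tool_pos: [0.6471, -0.0829, 0.2112]
tool_rot: [-179.9, -0.6, 2.4]
force: [0.1, 0.5, 0.6]
grip_width: 0.0871
grasp_force: 0.0
```

```bash
python3 - <<'E'
from h import *
go(.452,-.063,.2,2.2)
W=read_camera("wrist")
for n,p in(("cup",[.645,-.08,0]),):
  for d in silhouettes("wrist",n): print(n,round(d["p"],2),np.round(d["extent"]),fit(n,[(W,d["pixels"])],.008,np.array(p)))
E
```

```text
t 24.3 tcp [ 0.6471 -0.0829  0.2112] [-179.92   -0.63    2.4 ] shift [-0.1942 -0.028   0.0091] turn 0.0034 q7 -63.5 w 0.0871
cup 0.69 [227. 155. 284. 220.] (array([ 0.6436, -0.0801,  0.0009]), np.float64(0.966))
cup 0.51 [156. 264. 202. 296.] (array([ 0.642, -0.083, -0.05 ]), np.float64(0.0))
```

>>> play_rows([
  [[-0.0388,-0.0056,0,0,-0.009,0,0.087],[-0.0388,-0.0056,0,0,0,0,0.087],[-0.0388,-0.0056,0,0,0,0,0.087],[-0.0388,-0.0056,0,0,0,0,0.087],[-0.0388,-0.0056,0,0,0,0,0.087],[0,0,0,0,0,0,0.087],[0,0,0,0,0,0,0.087],[0,0,0,0,0,0,0.087]],
])

```text
time_s: 25.2
tool_pos: [0.4637, -0.0617, 0.2065]
tool_rot: [-179.8, 0.9, 2.3]
force: [0.0, 0.4, -0.6]
grip_width: 0.087
grasp_force: 0.0
```

```bash
python3 - <<'E'
from h import *
W=read_camera("wrist");cv2.imwrite("pics/w5.png",cv2.cvtColor(W["frame"],cv2.COLOR_RGB2BGR))
for n,p in(("jar",[.452,-.063,0]),):
  for d in silhouettes("wrist",n): print(n,round(d["p"],2),np.round(d["extent"]),fit(n,[(W,d["pixels"])],.016,np.array(p)))
go(.452,-.063,.042,2.2)
E
```

```text
jar 0.96 [236. 160. 287. 217.] (array([ 0.4514, -0.0643,  0.0924]), np.float64(0.942))
t 25.3 tcp [ 0.4639 -0.0624  0.2064] [-180.      0.94    2.28] shift [-9.200e-03  1.000e-04  1.646e-01] turn 0.0014 q7 -92.3 w 0.087
```

View pics/w5.png

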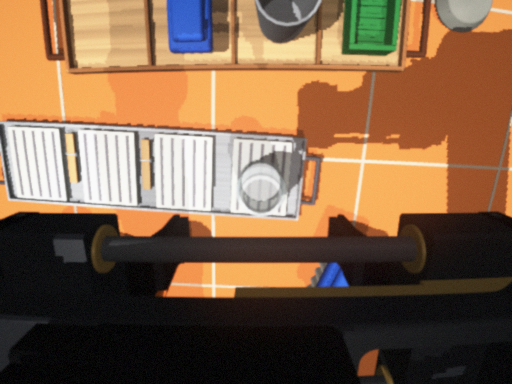

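>>> play_rows([
  [[-0.012,0.001,0,0,0.015,0,0.087],[0,0,0.03,0,0,0,0.087],[0,0,0.04,0,0,0,0.087],[0,0,0.03,0,0,0,0.087],[0,0,0,0,0,0,0.087],[0,0,0,0,0,0,0.087]],
])

```text
time_s: 25.9
tool_pos: [0.4517, -0.0643, 0.1073]
tool_rot: [180.0, 0.1, 2.2]
force: [0.8, -0.7, -0.1]
grip_width: 0.0872
grasp_force: 0.0
```

```bash
python3 - <<'E'
from h import *
go(.4515,-.064,.030,2.2)
E
```

```text
t 25.9 tcp [ 0.4517 -0.0643  0.1073] [1.7998e+02 9.0000e-02 2.2400e+00] shift [-0.0001 -0.0004  0.0773] turn 0.0007 q7 -85.8 w 0.0872
```

>>> play_rows([
  [[0,0,0.03,0,0,0,0.087],[0,0,0.03,0,0,0,0.087],[0,0,0.017,0,0,0,0.087],[0,0,0,0,0,0,0.087],[0,0,0,0,0,0,0.05],[0,0,0,0,0,0,0.05],[0,0,0,0,0,0,0.05],[0,0,0,0,0,0,0.05],[0,0,0,0,0,0,0.05],[0,0,0,0,0,0,0.05]],
])

```text
time_s: 26.9
tool_pos: [0.4524, -0.0627, 0.0309]
tool_rot: [-179.7, -0.1, 2.3]
force: [-1.1, -0.3, 6.4]
grip_width: 0.0574
grasp_force: 15.0
```

>>> play_rows([
  [[0,0,0,0,0,0,0.05],[0,0,-0.02,0,0,0,0.05],[0,0,-0.04,0,0,0,0.05],[0,0,-0.05,0,0,0,0.05],[0,0,-0.05,0,0,0,0.05],[0,0,0,0,0,0,0.05]],
])

```text
time_s: 27.5
tool_pos: [0.4556, -0.0628, 0.1961]
tool_rot: [-179.4, -0.7, 2.4]
force: [0.4, 0.8, -2.6]
grip_width: 0.0569
grasp_force: 15.0
```

```bash
python3 - <<'E'
from h import *
go(.637,.12,.19,2.2)
E
```

```text
t 27.5 tcp [ 0.4556 -0.0628  0.1961] [-179.37   -0.69    2.35] shift [ 0.1887 -0.1751  0.0103] turn 0.0027 q7 -94.1 w 0.0569
```

>>> play_rows([
  [[0.027,-0.025,0,0,0,0,0.05],[0.027,-0.025,0,0,0,0,0.05],[0.027,-0.025,0,0,0,0,0.05],[0.027,-0.025,0,0,0,0,0.05],[0.027,-0.025,0,0,0,0,0.05],[0.027,-0.025,0,0,0,0,0.05],[0.027,-0.025,0,0,0,0,0.05],[0,0,0,0,0,0,0.05],[0,0,0,0,0,0,0.05],[0,0,0,0,0,0,0.05]],
])

```text
time_s: 28.5
tool_pos: [0.6325, 0.1174, 0.1906]
tool_rot: [-179.7, 0.1, 2.2]
force: [0.8, 0.0, -1.7]
grip_width: 0.0573
grasp_force: 15.0
```

```bash
python3 - <<'E'
from h import *
go(.637,.12,.19,2.2)
E
```

```text
t 28.5 tcp [0.6325 0.1174 0.1906] [-1.7974e+02  5.0000e-02  2.2000e+00] shift [ 0.0046 -0.0024  0.0006] turn -0.0 q7 -82.3 w 0.0573
```

>>> play_rows([
  [[0.0046,-0.0024,0.02,0,0,0,0.05],[0,0,0.04,0,0,0,0.05],[0,0,0.04,0,0,0,0.05],[0,0,0.03,0,0,0,0.05],[0,0,0,0,0,0,0.05],[0,0,0,0,0,0,0.05],[0,0,0,0,0,0,0.05]],
])

```text
time_s: 29.2
tool_pos: [0.6393, 0.122, 0.0633]
tool_rot: [-179.7, -0.2, 2.3]
force: [0.4, 0.8, -0.9]
grip_width: 0.057
grasp_force: 15.0
```

```bash
python3 - <<'E'
from h import *
go(.637,.12,.0245,2.2)
E
```

```text
t 29.2 tcp [0.6393 0.122  0.0633] [-179.65   -0.22    2.27] shift [-0.0025  0.0021  0.0388] turn 0.0012 q7 -78.3 w 0.057
```

>>> play_rows([
  [[-0.002,0.002,0.015,0,0,0,0.05],[0,0,0.013,0,0,0,0.05],[0,0,0.006,0,0,0,0.05],[0,0,0.003,0,0,0,0.05],[0,0,0,0,0,0,0.05],[0,0,0,0,0,0,0.05]],
])

```text
time_s: 29.8
tool_pos: [0.6363, 0.1204, 0.0245]
tool_rot: [-179.7, -0.1, 2.3]
force: [-0.1, 0.4, -1.8]
grip_width: 0.057
grasp_force: 15.3
```

>>> play_rows([
  [[0,0,0.001,0,0,0,0.05],[0,0,0,0,0,0,0.068],[0,0,0,0,0,0,0.076],[0,0,0,0,0,0,0.076],[0,0,0,0,0,0,0.076],[0,0,-0.02,0,0,0,0.076],[0,0,-0.04,0,0,0,0.076],[0,0,-0.05,0,0,0,0.076],[0,0,-0.05,0,0,0,0.076],[0,0,-0.02,0,0,0,0.076],[0,0,0,0,0,0,0.076]],
])

```text
time_s: 30.9
tool_pos: [0.6382, 0.1191, 0.2076]
tool_rot: [-179.6, -0.4, 2.3]
force: [0.2, -0.2, -0.6]
grip_width: 0.0759
grasp_force: 0.0
```

```bash
python3 - <<'E'
from h import *
go(.64,.12,.2,2.2)
P=dict(cup=[.645,-.08,0],jar=[.637,.12,0],dish=[.652,-.181,.03],brush=[.642,.02,.03])
for nm in("wrist","top","scene"):
  W=read_camera(nm)
  if nm=="scene": cv2.imwrite("pics/end.png",cv2.cvtColor(cv2.resize(W["frame"][90:370,180:430],None,fx=2.1,fy=2.1),cv2.COLOR_RGB2BGR))
  for n,p in P.items():
    for d in silhouettes(nm,n):
      r=fit(n,[(W,d["pixels"])],.008,np.array(p))
      if r[1]>.6:
        e=r[0][:2]-[.643,-.03];c,s=np.cos(.039),np.sin(.039);print(nm,n,r,"caddy",np.round([c*e[0]+s*e[1],-s*e[0]+c*e[1]],4))
E
```

```text
t 30.9 tcp [0.6382 0.1191 0.2076] [-179.59   -0.44    2.3 ] shift [ 0.0018 -0.0007  0.0076] turn 0.0017 q7 -82.5 w 0.0759
wrist cup (array([ 0.6443, -0.079 ,  0.0233]), np.float64(0.923)) caddy [-0.0006 -0.049 ]
wrist jar (array([0.6341, 0.1199, 0.2951]), np.float64(0.951)) caddy [-0.003   0.1501]
wrist dish (array([ 0.657 , -0.1935,  0.3848]), np.float64(0.806)) caddy [ 0.0076 -0.1639]
wrist brush (array([0.6422, 0.0211, 0.0463]), np.float64(0.911)) caddy [0.0012 0.0511]
top cup (array([ 0.6398, -0.0789,  0.0438]), np.float64(0.892)) caddy [-0.0051 -0.0487]
top jar (array([0.6305, 0.121 , 0.2296]), np.float64(0.934)) caddy [-0.0066  0.1514]
top dish (array([ 0.6484, -0.1806,  0.0091]), np.float64(0.937)) caddy [-0.0005 -0.1507]
top brush (array([0.6388, 0.0201, 0.0397]), np.float64(0.854)) caddy [-0.0022  0.0502]
scene cup (array([ 0.6428, -0.0766,  0.1173]), np.float64(0.957)) caddy [-0.002  -0.0466]
scene jar (array([0.6336, 0.1239, 0.1839]), np.float64(0.951)) caddy [-0.0034  0.1541]
scene dish (array([ 0.6515, -0.1768,  0.0298]), np.float64(0.939)) caddy [ 0.0028 -0.147 ]
scene brush (array([0.6392, 0.0235, 0.0312]), np.float64(0.817)) caddy [-0.0017  0.0536]
```

View pics/end.png

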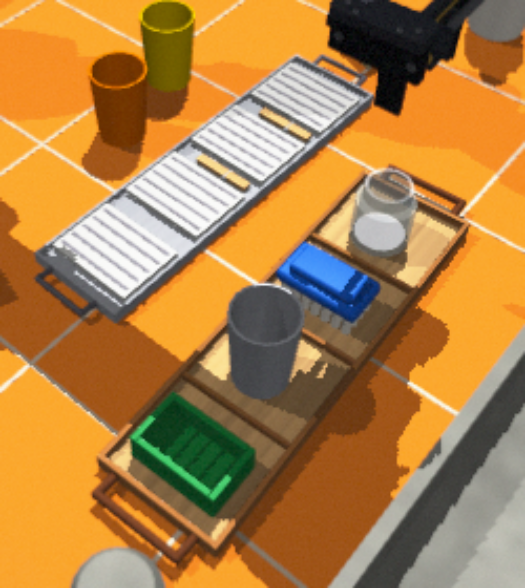

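All four things stand in mirrored order in the middle of their bays: jar (385,215), brush (328,280), cup (265,340), dish (192,450). The dish and brush run front to back, and the gripper is clear above.

```bash
python3 -c "
from cell import *
print(sign_off())"
```

```text
the job is handed in; nothing more can be done
None
```

I moved all four things into the caddy in reverse order, released and upright near their bay centres, with the dish and brush running front to back, and handed the job in at about 31 s; sign-off returned no verdict.

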